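Fetch the red serving pail from behind the blue one on a hook

TASK

The red pail is wanted, but it hangs at the back of a hook arm with the blue pail in front of it. First hang the blue pail on the empty hook arm of the other stand and let go of it, while the red one stays hanging; then take the red pail off its arm and set it down upright, without dropping it, in the white tray. The blue pail must be left hanging on the hook where you put it.

Things in the scene. Friction and masses are not known exactly. Their poses are not given: they have to be found in the camera images.
- red_pail_grip (a point): Red round pail, 54 mm wide, 56 high, 0.12 kg (sizes in mm); over it a stiff arch (opening 52 wide, 54 high) whose crossbar rests on the hook arm; on the crossbar an upright grip block of the same colour, 24x24, 42 high. Point: in the grip, 18 below its top, 24 above the crossbar's top, 32 above its underside, 142 above the pail's flat underside. x: through the arch, along the arm; y: along the crossbar; z: up. Starts at the back, about 43 from the post.
- blue_pail_grip (a point): Blue round pail, 54 mm wide, 56 high, 0.12 kg (sizes in mm); over it a stiff arch (opening 52 wide, 54 high) whose crossbar rests on the hook arm; on the crossbar an upright grip block of the same colour, 24x24, 42 high. Point: in the grip, 18 below its top, 24 above the crossbar's top, 32 above its underside, 142 above the pail's flat underside. x: through the arch, along the arm; y: along the crossbar; z: up. Starts in front, about 108 from the post.
- full_hook_arm (a point): Steel counter stand on which both pails hang at the start; fixed. Level flat arm from a post towards the robot, 12 mm wide, 8 thick, 155 long; top face 170 above the counter, post no higher; at the tip a 6 thick lip rises 12 above the top face. Point: middle of the top face, 75 from the post, 80 from the tip. x: along the arm, tip to post; y: across; z: up. Foot plate below, 12 thick.
- spare_hook_arm (a point): Same steel counter stand, empty at the start; fixed. Level flat arm from a post towards the robot, 12 mm wide, 8 thick, 155 long; top face 170 above the counter, post no higher; at the tip a 6 thick lip rises 12 above the top face. Point: middle of the top face, 75 from the post, 80 from the tip. x: along the arm, tip to post; y: across; z: up. Foot plate below, 12 thick.
- tray_floor (a point): Empty white card bakery tray, open at the top, 288 mm (x) by 252 (y), walls 3 thick and 51 high; fixed. This point is the centre of its inner floor. z: up.
Mind the look-alikes: they are no part of the job. Of the things that look like the part that bears red_pail_grip, the larger one is meant.

How it is judged:
By the outcome, as a careful person would: the job done as asked, in the order asked, and still so for the second after the job is handed in, with the robot touching nothing.
It also fails if it takes over 54 s, if anything falls off the work surface, if the arm or the gripper's body presses on something with over 40 N, if the wrist force passes 120 N, or if a joint passes its speed limit or range.

ROBOT

A 6-joint arm with a two-finger parallel gripper is mounted at the origin on a cart in front of the work surface, level with it; the furniture and walls round the work are solid. World frame = base frame: x ahead of the robot, y to its left, z up, the work surface at z = 0. Lengths are in m, angles in rad, forces in N, time in s.
With the tool pointing down it reaches from about 0.275 to 0.85 m from the base axis. Payload 5.2 kg.
Tool frame: the origin (TCP) lies at the very end of the fingers, on their centre line; the grasp point (between the pads) lies 19 mm behind it; z points along the fingers, y is the line along which they close (so a half turn about z gives the same grasp; the last joint's range is limited). The gripper opens to 85 mm and grips with 20 to 120 N. Pads are 22 mm wide; open, the fingers measure 114 mm over their backs; the gripper's body (76 mm by 85 mm) begins 54 mm behind the grasp point. The pads swing forward as they close: fully open they stand 13 mm farther back than shut.
Start: joints at [-1.538, 0.259, 1.535, -0, 1.348, -0.203], TCP at [0.129, -0.535, 0.231] pointing down, gripper open.
Joint ranges: [-3.14, 3.14], [-0.91, 2.08], [0.19, 2.58], [-1.22, 4.36], [0.22, 2.71], [-3.12, 3.12]. Speed limits (rad/s): [2.57, 2.57, 3.14, 3.14, 3.14, 3.14].

INTERFACE

Orientations are given as a unit quaternion [x, y, z, w].
In Python, from station import ctrl, get_image, job gives the robot as it stands. The module is installed in compiled form; this text tells all that it offers.
- The arm moves only by the tool jog_arm, never from a script. Its arguments are lists of equal length, an entry for each row: "xyz": the shift along the tool's x, y, z in m, a list of three; "rotation": the turn, a rotation vector about the tool's x, y, z in degrees, a list of three; "grip": the opening, from 0 (shut) to 1 (fully open). A call has 1 to 20 rows; each row shifts and turns the commanded pose from where the row before left it, along the tool's axes as they then stand; what a row does not reach is not made up. A row lasts 1/12 s, in which the tool goes at most 41.7 mm and 7.16 degrees, less where a joint would pass 70% of its speed; a pose out of reach is approached as far as the arm can. A call is refused whole if a number of a shift passes 0.0417 or a number of a turn 7.16, either way. A call with a gripper value outside its range is refused whole. The fingers move at their own pace and stop on an object; the grip force is fixed at half the most. Time passes only in rows, so rows that do not move let the fingers close. It gives the time, the measured TCP pose, the force, the opening and the grip force at its end, in the units of the state.
- ctrl.get_state(): the state, without advancing time (a new reading comes with each control period).
- get_image(name): name is "side" or "top" or "wrist"; returns a dict with "color" (420x560x3 uint8, red, green, blue), "intrinsics" (3x3 intrinsics, pixels), "pose" (4x4, takes a point from camera to world coordinates). Camera axes: x right, y down, z forward; pixel columns grow to the right and rows downward; lengths in m; the calibration is good to about 2 mm. A picture is of the moment at which its call begins. There is no depth.
- job.hand_in(): hands the job in; it is judged then, once.
The state is a dict: "time": time; "joints": joint angles; "dq": joint speeds; "tau": joint torques, N m; "tcp_pos": TCP position; "tool_rot": TCP orientation; "contact_force": force on the tool from outside, world axes, zero at the start; "wrist_torque": the same for the moment, N m; "grip_width": finger opening in m; "finger_force": force on a finger pad.
Only numpy, scipy, OpenCV 4.12 (cv2) and the standard library are available. Lean on these libraries where they do the work, as an engineer would, in place of code of your own. Each camera call takes 0.05 s, during which the arm holds its last target. There are 200 camera calls.

## Working session

There is one attempt and no reset: what is moved stays moved. The work goes in short steps, Python scripts to look and compute and a tool call to move; the robot and the scene stay as the last step left them, time stands still between calls to the robot, and variables do not carry over. Pictures are saved under pics/ and viewed, at most 10 in all, crops included, and the job is handed in when it is done.

Besides the shell and the picture viewer there is one more tool, called after ">>>" as a command line: name --argument value ..., lists and objects as JSON in quotes. jog_arm: Moves the arm, as the interface text tells. Its arguments: {"type":"object","properties":{"xyz":{"type":"array"},"rotation":{"type":"array"},"grip":{"type":"array"}},"required":["xyz","rotation","grip"]}

```bash
mkdir -p pics; python3 - <<'E'
from station import ctrl,get_image
import cv2,numpy as np
s=ctrl.get_state();print(s)
for n in("side","top"):
    i=get_image(n);cv2.imwrite(f"pics/{n}0.png",i["color"][:,:,::-1]);np.savez(f"{n}0.npz",**i)
    print(n,i["intrinsics"].tolist(),i["pose"].round(4).tolist())
E
```

```text
{'time': 0.0, 'joints': array([-1.53783202e+00,  2.59345661e-01,  1.53609123e+00,  1.14370241e-05,
        1.34801376e+00, -2.02821601e-01]), 'dq': array([-0.00093536, -0.0004729 , -0.00143511,  0.00129494,  0.00115905,
       -0.00103218]), 'tau': array([ 3.72772893e-04, -4.46034837e+01, -2.90569764e+01, -2.52790505e-04,
        1.18364269e-02,  1.65438666e-05]), 'tcp_pos': array([ 0.12848117, -0.53423253,  0.23047   ]), 'tool_rot': array([ 9.93058392e-01,  1.17618740e-01,  8.43595304e-05, -9.25175324e-04]), 'contact_force': array([0.07108497, 0.41370173, 0.29944103]), 'wrist_torque': array([-0.01080296,  0.00015388,  0.03524251]), 'finger_force': 0.0, 'grip_width': 0.08537358696327209}
side [[419.9465604367802, 0.0, 276.37357565365295], [0.0, 419.9465604367802, 207.86207398354225], [0.0, 0.0, 1.0]] [[0.873, 0.3363, -0.3532, 0.91], [0.4876, -0.5864, 0.6468, -0.7567], [0.0103, -0.7369, -0.6759, 0.8449], [0.0, 0.0, 0.0, 1.0]]
top [[398.9082966683097, 0.0, 278.4580506834388], [0.0, 398.9082966683097, 205.5396705633621], [0.0, 0.0, 1.0]] [[0.0216, -0.9811, 0.1921, 0.3431], [-0.9997, -0.0229, -0.0047, -0.1034], [0.009, -0.1919, -0.9814, 1.1799], [0.0, 0.0, 0.0, 1.0]]
```

View pics/side0.png

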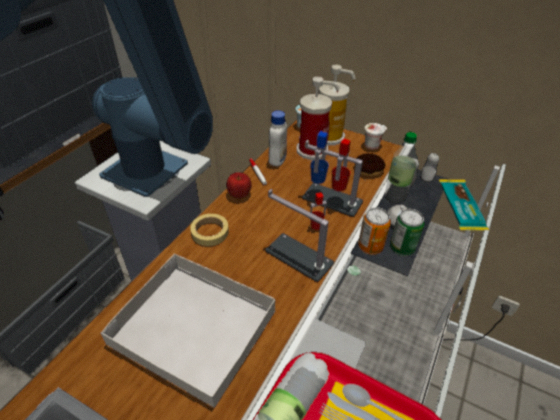

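View pics/top0.png

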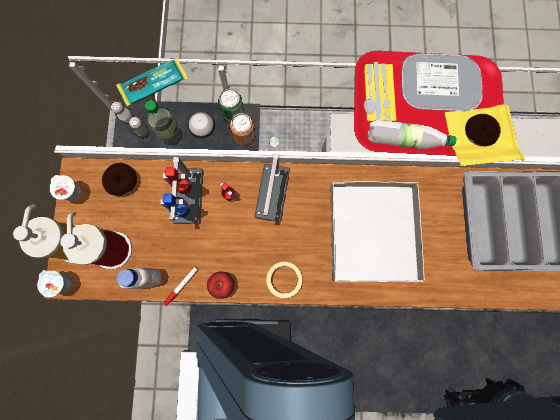

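The pictures show the loaded stand at top (182,192) / side (335,180), with blue (front) and red (back) pails. The empty stand is at top (271,192) / side (300,245). The white tray is at top (378,232). The red candidates are the hanging pail at top (171,173) and a small red one standing at top (228,192) / side (317,212). The hanging one is larger and on the arm, so it fits. I'll confirm that in an enlarged crop.

```bash
python3 - <<'E'
import cv2,numpy as np
t=cv2.imread("pics/top0.png")[140:240,150:300];s=cv2.imread("pics/side0.png")[120:280,260:380]
a=cv2.resize(t,(450,300),interpolation=3);b=cv2.resize(s,(450,600),interpolation=3)
a=cv2.resize(t,None,fx=5.3,fy=5.3,interpolation=3)[:530];b=cv2.resize(s,None,fx=3.7,fy=3.7,interpolation=3)
o=np.zeros((600,800,3),np.uint8)
a=cv2.resize(t[:, :145],None,fx=2.4,fy=2.4,interpolation=3)
o[:a.shape[0],:a.shape[1]]=a
o[:b.shape[0],352:352+b.shape[1]]=b
c=cv2.resize(t[10:90,5:70],None,fx=4.4,fy=4.4,interpolation=3);o[242:242+c.shape[0],:c.shape[1]]=c
cv2.imwrite("pics/crop1.png",o)
E
```

```text
(no output)
```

View pics/crop1.png

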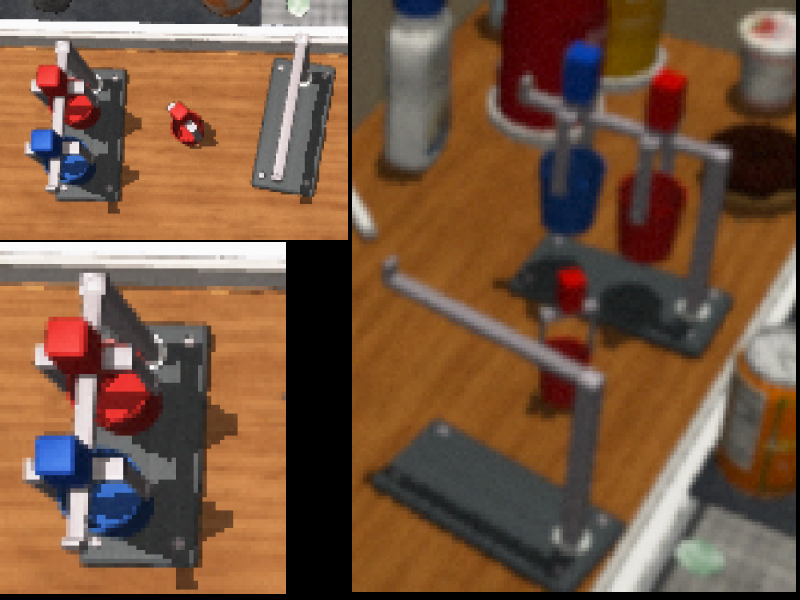

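The crop confirms that the larger red pail hangs behind the blue on the loaded arm. The small red one is a free-standing miniature between the stands. Now I'll measure.

```bash
cat > h.py <<'E'
import cv2,numpy as np
def ray(im,uv):
    d=im["pose"][:3,:3]@np.linalg.inv(im["intrinsics"])@[uv[0],uv[1],1.]
    return im["pose"][:3,3],d
def onz(im,uv,z):
    c,d=ray(im,uv);return c+d*(z-c[2])/d[2]
def tri(a,ua,b,ub):
    c1,d1=ray(a,ua);c2,d2=ray(b,ub)
    k=np.linalg.lstsq(np.c_[d1,-d2],c2-c1,rcond=None)[0]
    p,q=c1+k[0]*d1,c2+k[1]*d2;return (p+q)/2,np.linalg.norm(p-q)
def blobs(m,box,amin=15):
    x0,y0,x1,y1=box;k=np.zeros(m.shape,np.uint8);k[y0:y1,x0:x1]=m[y0:y1,x0:x1]
    n,l,s,c=cv2.connectedComponentsWithStats(k)
    return [(s[i].tolist(),c[i].round(1).tolist(),cv2.minAreaRect(np.argwhere(l==i)[:,::-1].astype(np.float32))) for i in range(1,n) if s[i][4]>=amin]
E
python3 - <<'E'
from h import *
T=dict(np.load("top0.npz"));S=dict(np.load("side0.npz"))
h=cv2.cvtColor(T["color"],cv2.COLOR_RGB2HSV);hs=cv2.cvtColor(S["color"],cv2.COLOR_RGB2HSV)
gry=((h[...,1]<50)&(h[...,2]>165)).astype(np.uint8)
print("arms");[print(b) for b in blobs(gry,(165,156,290,225))]
for n,lo,hi in(("blue",105,125),("red",0,6)):
    f=lambda h,v:((h[...,0]>=lo)&(h[...,0]<=hi)&(h[...,1]>150)&(h[...,2]>v)).astype(np.uint8)
    print(n,"top");
    for b in blobs(f(h,170),(150,150,215,225)): print(b,onz(T,b[1],.22).round(4))
    print("side");[print(b) for b in blobs(f(hs,120),(305,120,360,200))]
print("red small");
for b in blobs(((h[...,0]<6)&(h[...,1]>150)&(h[...,2]>120)).astype(np.uint8),(215,170,250,215)):print(b,onz(T,b[1],.05))
g=((h[...,1]<40)&(h[...,2]>190)).astype(np.uint8)
for b in blobs(g,(320,170,430,300),500):
    print("tray",b);print([onz(T,p,.02).round(3).tolist() for p in cv2.boxPoints(b[2])],onz(T,b[2][0],0.003))
print(h[150:222:6,262:284,2])
E
```

```text
arms
([173, 157, 6, 12, 53], [175.6, 161.5], ((175.5, 162.5), (11.0, 5.0), 90.0))
([230, 156, 60, 59, 328], [268.3, 177.7], ((259.5, 185.0), (58.0, 59.0), 90.0))
([181, 174, 4, 5, 20], [182.5, 176.0], ((182.5, 176.0), (4.0, 3.0), 90.0))
([172, 181, 5, 15, 57], [173.7, 187.6], ((173.58529663085938, 187.89117431640625), (3.9115214347839355, 14.112156867980957), 4.39870548248291))
([179, 199, 4, 5, 19], [180.6, 201.1], ((180.5, 201.0), (4.0, 3.0), 90.0))
([169, 207, 6, 12, 48], [171.8, 212.5], ((171.82432556152344, 212.55404663085938), (3.7811765670776367, 11.672327995300293), 9.462322235107422))
blue top
([163, 194, 9, 9, 68], [166.7, 197.8], ((167.0, 198.0), (8.0, 8.0), 0.0)) [0.544  0.1667 0.22  ]
([177, 205, 8, 3, 17], [180.2, 205.9], ((180.5, 206.0), (7.0, 2.0), -0.0)) [0.5245 0.1323 0.22  ]
side
([319, 132, 8, 5, 31], [322.4, 134.0], ((322.5, 134.0), (4.0, 7.0), 90.0))
red top
([165, 167, 10, 9, 77], [169.3, 171.0], ((169.5, 171.0), (9.0, 8.0), 0.0)) [0.6122 0.1654 0.22  ]
([179, 180, 9, 4, 27], [183.3, 181.8], ((183.0, 181.5), (3.0, 8.0), 90.0)) [0.5854 0.1288 0.22  ]
side
([341,
[... 1259 characters left out ...]
0 219 205 173 184 190 249  95
   50  45  48  47]
 [104 107 113 111 110 111 114 156 227 222 218 196 103 107 111 113 113 109
  106 111  50  51]
 [109 111 115 109 113 117 166 231 227 218 162 105 109 115 115 112 110 103
   51  50  48  49]
 [113 113 114 114 117 189 231 225 222 149 111 109 117 110 113 112 107 110
   51  57  52  52]
 [118 113 115 121 227 232 227 225 143 111 111 117 116 112 108 111 110  52
   49  51  53 100]
 [113 114 122 233 232 228 228 125 111 112 119 114 111 110 111  49  51  55
   53  54 103  77]
 [115 124 228 231 228 229 116 114 110 120 115 111 109 113 112  53  54  51
   52 100  76 190]
 [114 120 117  98  98 113 111 114 116 113 115 115 112 113  78 114 108  54
   94  73 199 199]]
```

```bash
python3 - <<'E'
from h import *
T=dict(np.load("top0.npz"));S=dict(np.load("side0.npz"))
v=cv2.cvtColor(T["color"],cv2.COLOR_RGB2GRAY).astype(float)
def line(rows,guess,w=5,z=.17,thr=130):
    P=[]
    for r in rows:
        g=guess(r);c=np.arange(int(g)-w,int(g)+w+1);x=np.clip(v[r,c]-thr,0,90)
        if x.sum()>100:P.append(onz(T,(np.sum(c*x)/x.sum(),r),z))
    P=np.array(P);k=np.polyfit(P[:,0],P[:,1],1);res=P[:,1]-np.polyval(k,P[:,0])
    return k,np.abs(res).max(),P[:,0].min(),P[:,0].max()
for n,rows,g in(("spare",range(170,213),lambda r:265.5+(214-r)*.205),("full",[*range(182,192),*range(209,213)],lambda r:171.8+(212-r)*.077)):
    k,res,a,b=line(rows,g);print(n,"yaw",np.degrees(np.arctan(k[0])).round(2),"y@.5,.6",np.polyval(k,[.5,.6]).round(4),"res",res.round(4))
# tips (front edge) from the top pic: column profile along the arm
print(v[206:222,262:270].astype(int));print(v[206:222,167:176].astype(int))
for p in((264,216.5),(170.8,218)):print(onz(T,p,.182),onz(T,p,.17))
hs=cv2.cvtColor(S["color"],cv2.COLOR_RGB2HSV)
print(tri(T,(166.9,198),S,(322.4,134)),tri(T,(169.3,171),S,(345.1,141.3)))
E
```

```text
spare yaw -9.04 y@.5,.6 [-0.0708 -0.0867] res 0.005
full yaw 0.12 y@.5,.6 [0.165  0.1652] res 0.0017
[[111 118 123 232 222 216 212  95]
 [108 119 126 235 222 217 214  89]
 [115 116 158 230 220 216 188 106]
 [116 119 217 227 221 210 146 110]
 [115 124 219 223 219 220 110 113]
 [115 108 232 225 220 218  94 112]
 [114  87 209 174 217 207  95 111]
 [124 203 212 200 189 170  86 108]
 [116 171 183 220 222 120 112 112]
 [116  95  69  69  73  74 108 111]
 [113 119 116  98  97 112 110 113]
 [114 112 113 116 113 113 111 112]
 [ 77  83  92  89  99 101 104 112]
 [ 88  57  49  56  60  70  79  86]
 [130 132 135 129 127  66  59  57]
 [137 139 137 141 135 137 139 141]]
[[ 50  34  29  41 103  99 102 103  43]
 [ 49  34  25  65 225 224 229 222  66]
 [ 81  56  28  69 229 227 231 220  54]
 [132 113  30  72 230 227 230 215  49]
 [133 110  45  74 225 228 231 208  50]
 [143 143 110  99 223 228 230 201  42]
 [150 143 106 157 221 229 231 117  68]
 [150 147 149 188 222 228 231 108  40]
 [141 143 146 188 224 226 232 150  28]
 [135 137 138 188 221 227 232 124  93]
 [135 134 136 191 225 229 237 114  98]
 [140 144 185 177 184 188 202 101 128]
 [145 144 216 227 236 237  70  71 176]
 [136 134 111  94  95  98  58  57 117]
 [127 126 126 105  88  89  71  88 120]
 [129 129 130 133 130 124 103 119 118]]
[ 0.50932331 -0.07213921  0.182     ] [ 0.51132167 -0.07176314  0.17      ]
[0.50004945 0.16317515 0.182     ] [0.50193629 0.16638091 0.17      ]
(array([0.54482141, 0.16752945, 0.21713864]), np.float64(0.0016742351459449456)) (array([0.6130605 , 0.16622987, 0.21712723]), np.float64(2.305111882942492e-05))
```

>>> jog_arm --xyz '[[0,0,-0.018],[0,0,-0.018],[0,0,-0.018],[0,0,-0.018],[0.021,-0.031,0],[0.021,-0.031,0],[0.021,-0.031,0],[0.021,-0.031,0],[0.021,-0.031,0],[0.021,-0.031,0],[0.021,-0.031,0],[0.021,-0.031,0],[0.021,-0.031,0],[0.021,-0.031,0],[0.021,-0.031,0],[0.021,-0.031,0],[0.021,-0.031,0],[0,0,0]]' --rotation '[[0,0,3.38],[0,0,3.38],[0,0,3.38],[0,0,3.38],[0,0,0],[0,0,0],[0,0,0],[0,0,0],[0,0,0],[0,0,0],[0,0,0],[0,0,0],[0,0,0],[0,0,0],[0,0,0],[0,0,0],[0,0,0],[0,0,0]]' --grip '[1,1,1,1,1,1,1,1,1,1,1,1,1,1,1,1,1,1]'

```text
time: 1.6
tcp_pos: [0.4038, -0.1261, 0.3031]
tool_rot: [1.0, 0.003, 0.001, -0.002]
contact_force: [0.2, -0.5, -0.4]
grip_width: 0.0853
finger_force: 0.0
```

```bash
cat > w.py <<'E'
import sys
from station import ctrl,get_image
from h import *
n=sys.argv[1]
i=get_image("wrist");np.savez(f"wrist{n}.npz",**i);cv2.imwrite(f"pics/wrist{n}.png",i["color"][:,:,::-1])
s=ctrl.get_state();print(s["time"],s["joints"].round(3),s["tcp_pos"].round(4),s["tool_rot"].round(4));print(i["intrinsics"].round(1).tolist(),i["pose"].round(4).tolist())
E
python3 w.py 1
```

```text
1.65 [-5.750e-01 -2.000e-02  1.682e+00  1.000e-03  1.480e+00  9.890e-01] [ 0.4026 -0.1287  0.303 ] [ 1.0e+00  3.3e-03 -1.0e-04 -5.0e-04]
[[374.2, 0.0, 275.3], [0.0, 374.2, 206.1], [0.0, 0.0, 1.0]] [[0.0071, -0.9478, -0.3188, 0.4864], [-1.0, -0.0078, 0.0009, -0.1258], [-0.0033, 0.3188, -0.9478, 0.4469], [0.0, 0.0, 0.0, 1.0]]
```

View pics/wrist1.png

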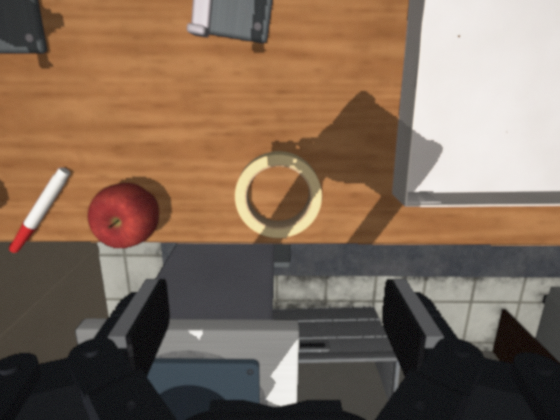

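The wrist view shows the spare arm's tip lip at (199,28), with the rest out of frame, plus the ring (279,195), the apple (123,215) and the tray (right). I'll move over the stand to see the whole arm.

>>> jog_arm --xyz '[[0.025,-0.008,0],[0.025,-0.008,0],[0.025,-0.008,0],[0.025,-0.008,0],[0.025,-0.008,0],[0.025,-0.008,0],[0,0,0],[0,0,0]]' --rotation '[[0,0,0],[0,0,0],[0,0,0],[0,0,0],[0,0,0],[0,0,0],[0,0,0],[0,0,0]]' --grip '[1,1,1,1,1,1,1,1]'

```text
time: 2.32
tcp_pos: [0.5516, -0.0848, 0.3021]
tool_rot: [1.0, -0.0, -0.001, -0.0]
contact_force: [-0.4, -0.6, -0.6]
grip_width: 0.0855
finger_force: 0.0
```

```bash
python3 w.py 2
```

```text
2.3667 [-3.530e-01  2.370e-01  1.391e+00 -1.000e-03  1.516e+00  1.219e+00] [ 0.5509 -0.0849  0.3025] [ 1.0e+00 -4.0e-04 -1.1e-03 -0.0e+00]
[[374.2, 0.0, 275.3], [0.0, 374.2, 206.1], [0.0, 0.0, 1.0]] [[0.0002, -0.9466, -0.3224, 0.6348], [-1.0, -0.0003, 0.0003, -0.0847], [-0.0004, 0.3224, -0.9466, 0.4455], [0.0, 0.0, 0.0, 1.0]]
```

View pics/wrist2.png

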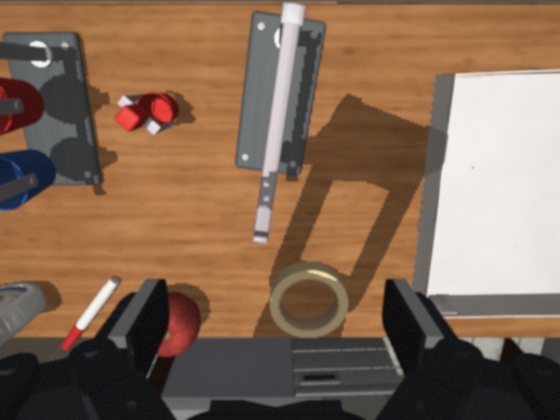

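The whole spare arm is visible: post at (292,13), tip lip at (261,238). The full stand is at the left edge.

```bash
python3 - <<'E'
from h import *
W=dict(np.load("wrist2.npz"));h=cv2.cvtColor(W["color"],cv2.COLOR_RGB2HSV);v=h[...,2].astype(int)
m=((h[...,1]<60)&(v>150)).astype(np.uint8)
P=[]
for r in list(range(50,160,3)):
    g=293-(r-14)*32/226;c=np.arange(int(g)-11,int(g)+12);c=c[m[r,c]>0]
    P.append(onz(W,((c.min()+c.max())/2,r),.17)); 
    if r%30==20: print(r,c.min(),c.max())
P=np.array(P);k=np.polyfit(P[:,0],P[:,1],1);print("yaw",np.degrees(np.arctan(k[0])),abs(P[:,1]-np.polyval(k,P[:,0])).max())
print("y at .52 .59 .66",np.polyval(k,[.52,.59,.66]))
for r in range(0,30,2):print(r,v[r,285:303:2])
for r in range(226,246,2):print(r,v[r,252:272:2],h[r,252:272:4,1])
for uv in((261,242),(261,240),(261,234)):print(onz(W,uv,.182),onz(W,uv,.17))
for uv in((293,3),(293,22)):print(onz(W,uv,.17))
E
```

```text
50 280 294
80 275 290
110 271 285
140 267 281
yaw -8.38855671938318 0.0003571415543192763
y at .52 .59 .66 [-0.07290056 -0.08322297 -0.09354539]
0 [ 97  96  98 100 102 100 102 101 102]
2 [153 147 153 157 152 147 148 146 143]
4 [200 207 219 215 208 200 185 168 151]
6 [216 225 229 228 227 224 220 211 191]
8 [224 229 232 230 229 227 223 218 202]
10 [228 233 237 231 230 228 225 218 202]
12 [230 236 240 236 231 231 226 217 203]
14 [231 237 240 241 236 231 227 218 204]
16 [233 238 240 242 239 234 230 217 200]
18 [234 238 241 241 242 239 231 214 199]
20 [234 238 240 242 241 240 232 217 199]
22 [222 228 228 231 232 233 228 217 193]
24 [216 222 221 221 215 208 204 196 175]
26 [219 222 221 220 210 202 188 155 128]
28 [221 222 221 219 209 199 183 126  91]
226 [167 162 191 204 198 195 198 196 167 168] [145  15  12  12  20]
228 [166 159 192 201 198 197 196 193 160 165] [143  15  13  12  27]
230 [161 139 147 158 163 169 177 177 150 164] [141  12   9  12  41]
232 [163 111  86  87  93  98 105 109 130 171] [139  15  11  12  78]
234 [165 107  90  85  85  81  79  79 129 177] [130  11  15  16 111]
236 [163 150 151 142 132 120 111  98 132 180] [114  12  15  11 110]
238 [167 196 220 215 206 193 180 153 142 175] [87 10 14 13 92]
240 [170 192 212 218 215 210 199 175 155 176] [92 13 13 12 92]
242 [173 169 173 178 180 185 183 167 169 178] [127  56  34  22 121]
244 [178 177 178 178 176 176 173 171 176 174] [142 138 123 109 142]
[ 0.51582842 -0.07356745  0.182     ] [ 0.51041332 -0.07306216  0.17      ]
[ 0.51750527 -0.07358787  0.182     ] [ 0.51216653 -0.07308351  0.17      ]
[ 0.52249827 -0.07364869  0.182     ] [ 0.51738688 -0.07314709  0.17      ]
[ 0.68178264 -0.09615888  0.17      ]
[ 0.67049602 -0.09633258  0.17      ]
```

>>> jog_arm --xyz '[[-0.005,-0.028,0],[-0.005,-0.028,0],[-0.005,-0.028,0],[-0.005,-0.028,0],[-0.005,-0.028,0],[-0.005,-0.028,0],[-0.005,-0.028,0],[-0.005,-0.028,0],[-0.005,-0.026,0],[0,0,0],[0,0,0]]' --rotation '[[0,0,0],[0,0,0],[0,0,0],[0,0,0],[0,0,0],[0,0,0],[0,0,0],[0,0,0],[0,0,0],[0,0,0],[0,0,0]]' --grip '[1,1,1,1,1,1,1,1,1,1,1]'

```text
time: 3.28
tcp_pos: [0.5056, 0.1659, 0.3037]
tool_rot: [1.0, 0.001, 0.0, 0.0]
contact_force: [1.5, -0.3, -0.2]
grip_width: 0.0856
finger_force: 0.0
```

```bash
python3 w.py 3; python3 - <<'E'
from h import *
W=dict(np.load("wrist3.npz"));h=cv2.cvtColor(W["color"],cv2.COLOR_RGB2HSV)
for n,lo,hi in(("blue",105,125),("red",0,6)):
  for v in (120,170,200):
    m=((h[...,0]>=lo)&(h[...,0]<=hi)&(h[...,1]>130)&(h[...,2]>v)).astype(np.uint8)
    for b in blobs(m,(150,0,420,250),150):
        print(n,v,b[0],b[2],onz(W,b[2][0],.22).round(4))
E
```

```text
3.3333 [ 1.060e-01  1.880e-01  1.451e+00 -1.000e-03  1.503e+00  1.677e+00] [0.506  0.1652 0.3036] [ 1.e+00 -0.e+00  1.e-04  4.e-04]
[[374.2, 0.0, 275.3], [0.0, 374.2, 206.1], [0.0, 0.0, 1.0]] [[0.0016, -0.9474, -0.3199, 0.5884], [-1.0, -0.0014, -0.0009, 0.1663], [0.0004, 0.3199, -0.9474, 0.4473], [0.0, 0.0, 0.0, 1.0]]
blue 120 [255, 134, 39, 38, 1324] ((274.0, 152.5), (38.0, 37.0), 0.0) [0.5462 0.167  0.22  ]
blue 170 [255, 136, 36, 36, 1221] ((272.5, 153.5), (35.0, 35.0), 90.0) [0.5456 0.1679 0.22  ]
blue 200 [255, 137, 34, 34, 1079] ((271.5, 153.5), (33.0, 33.0), 90.0) [0.5456 0.1685 0.22  ]
red 120 [249, 10, 53, 64, 2146] ((275.5318603515625, 41.8917236328125), (62.92416763305664, 52.03824996948242), 87.95458984375) [0.6084 0.1661 0.22  ]
red 120 [377, 53, 33, 33, 620] ((389.853759765625, 70.11100006103516), (36.757843017578125, 25.234010696411133), 59.931419372558594) [0.5937 0.1008 0.22  ]
red 170 [249, 11, 53, 44, 1769] ((275.0, 32.5), (43.0, 52.0), 90.0) [0.6132 0.1664 0.22  ]
red 170 [378, 55, 30, 31, 379] ((388.5796813964844, 72.8053207397461), (36.782188415527344, 18.249984741210938), 48.8140754699707) [0.5922 0.1014 0.22  ]
red 200 [255, 11, 39, 43, 1619] ((274.0, 32.0), (42.0, 38.0), 90.0) [0.6134 0.167  0.22  ]
red 200 [378, 56, 18, 26, 298] ((384.7000732421875, 67.89999389648438), (24.59674835205078, 14.758047103881836), 63.43495178222656) [0.5949 0.1039 0.22  ]
```

View pics/wrist3.png

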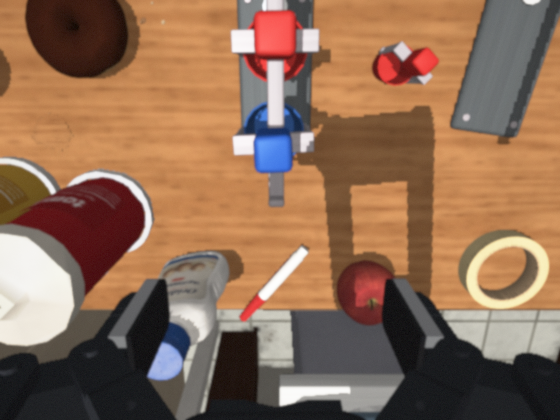

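Blue grip top is at (273,153) and red grip top at (275,32), the arm running between them. These give blue (0.5455, 0.167) and red (0.613, 0.167), agreeing with the top/side views. Next, descend on blue and close.

>>> jog_arm --xyz '[[0.02,-0.001,0],[0.0195,-0.001,0],[0,0,0],[0,0,-0.0],[0,0,0.03],[0,0,0.03],[0,0,0.03],[0,0,0.02],[0,0,0.008],[0,0,0],[0,0,0]]' --rotation '[[0,0,0],[0,0,0],[0,0,0],[0,0,0],[0,0,0],[0,0,0],[0,0,0],[0,0,0],[0,0,0],[0,0,0],[0,0,0]]' --grip '[1,1,1,1,1,1,1,1,1,1,1]'

```text
time: 4.25
tcp_pos: [0.5463, 0.1676, 0.1862]
tool_rot: [1.0, -0.0, 0.0, 0.0]
contact_force: [0.7, 0.5, -0.3]
grip_width: 0.0855
finger_force: 0.0
```

>>> jog_arm --xyz '[[0,0,0],[0,0,0],[0,0,0],[0,0,0],[0,0,0],[0,0,0],[0,0,0],[0,0,0],[0,0,0],[0,0,0]]' --rotation '[[0,0,0],[0,0,0],[0,0,0],[0,0,0],[0,0,0],[0,0,0],[0,0,0],[0,0,0],[0,0,0],[0,0,0]]' --grip '[0.2,0,0,0,0,0,0,0,0,0]'

```text
time: 5.08
tcp_pos: [0.5465, 0.1682, 0.186]
tool_rot: [1.0, -0.0, 0.001, -0.0]
contact_force: [-1.0, -0.8, 4.7]
grip_width: 0.0233
finger_force: 58.7
```

>>> jog_arm --xyz '[[0,0,-0.007],[0,0,-0.009],[0,0,-0.009],[0,0,0],[-0.018,0,0],[-0.018,0,0],[-0.018,0,0],[-0.018,0,0],[-0.018,0,0],[0,0,0],[0,0,0]]' --rotation '[[0,0,0],[0,0,0],[0,0,0],[0,0,0],[0,0,0],[0,0,0],[0,0,0],[0,0,0],[0,0,0],[0,0,0],[0,0,0]]' --grip '[0,0,0,0,0,0,0,0,0,0,0]'

```text
time: 6.0
tcp_pos: [0.4559, 0.1683, 0.2107]
tool_rot: [1.0, 0.0, 0.001, -0.0]
contact_force: [-0.7, -0.4, -0.7]
grip_width: 0.0235
finger_force: 58.6
```

>>> jog_arm --xyz '[[0,0.023,0],[0,0.026,0],[0,0.026,0],[0,0.026,0],[0,0.026,0],[0,0.026,0],[0,0.026,0],[0,0.026,0],[0,0.026,0],[0,0,0],[0,0,0],[0,0,0],[0,0,0],[0,0,0],[0,0,0]]' --rotation '[[0,0,0],[0,0,0],[0,0,0],[0,0,0],[0,0,0],[0,0,0],[0,0,0],[0,0,0],[0,0,0],[0,0,2.8],[0,0,2.8],[0,0,2.8],[0,0,0],[0,0,0],[0,0,0]]' --grip '[0,0,0,0,0,0,0,0,0,0,0,0,0,0,0]'

```text
time: 7.25
tcp_pos: [0.4566, -0.0631, 0.2103]
tool_rot: [0.997, -0.073, 0.0, 0.0]
contact_force: [0.2, -0.1, -0.3]
grip_width: 0.0233
finger_force: 59.0
```

```bash
python3 w.py 4; python3 - <<'E'
from station import get_image
import cv2,numpy as np
a=get_image("top")["color"][130:310,130:330,::-1];b=get_image("side")["color"][100:300,230:400,::-1]
w=cv2.imread("pics/wrist4.png")
o=np.zeros((600,800,3),np.uint8);o[:270,:300]=cv2.resize(a,(300,270));o[270:600,:280]=cv2.resize(b,(280,330));o[:375,300:800]=cv2.resize(w,(500,375))
cv2.imwrite("pics/c4.png",o)
E
```

```text
7.3 [-0.38   0.113  1.77   0.     1.258  1.336] [ 0.4565 -0.0629  0.2103] [ 9.974e-01 -7.270e-02  1.000e-04  0.000e+00]
[[374.2, 0.0, 275.3], [0.0, 374.2, 206.1], [0.0, 0.0, 1.0]] [[-0.1445, -0.9375, -0.3165, 0.5385], [-0.9895, 0.1369, 0.0462, -0.0748], [0.0, 0.3199, -0.9475, 0.354], [0.0, 0.0, 0.0, 1.0]]
```

View pics/c4.png

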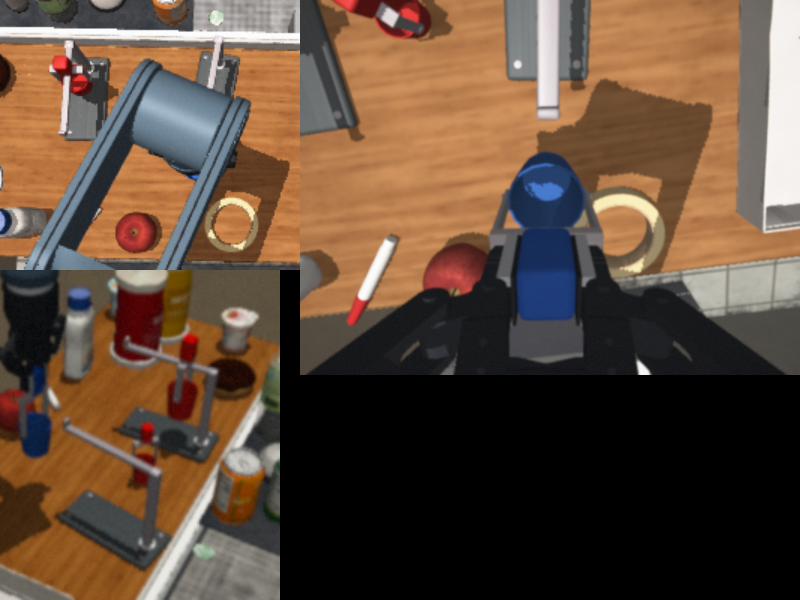

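The red pail still hangs at the back. Blue is held upright, and the spare arm lines up with the arch (lip at (547,112), grip at (547,270)). Slide it on.

>>> jog_arm --xyz '[[0.0175,0.0005,0],[0.0175,0,0],[0.0175,0,0],[0.0175,0,0],[0.0175,0,0],[0.0175,0,0],[0.0175,0,0],[0.0175,0,0],[0,0,0],[0,0,0],[0,0,0.008],[0,0,0.008],[0,0,0.004],[0,0,0.002],[0,0,0.002],[0,0,0]]' --rotation '[[0,0,0],[0,0,0],[0,0,0],[0,0,0],[0,0,0],[0,0,0],[0,0,0],[0,0,0],[0,0,0],[0,0,0],[0,0,0],[0,0,0],[0,0,0],[0,0,0],[0,0,0],[0,0,0]]' --grip '[0,0,0,0,0,0,0,0,0,0,0,0,0,0,0,0]'

```text
time: 8.73
tcp_pos: [0.5942, -0.0837, 0.1864]
tool_rot: [0.997, -0.073, -0.0, -0.0]
contact_force: [-0.5, 0.7, -1.0]
grip_width: 0.023
finger_force: 59.1
```

Same height as when it hung originally. Ease down 1 mm more and release.

>>> jog_arm --xyz '[[0,0,0.001],[0,0,0],[0,0,0],[0,0,0],[0,0,0],[0,0,0],[0,0,0],[0,0,0],[0,0,0],[0,0,0],[0,0,0],[0,0,0]]' --rotation '[[0,0,0],[0,0,0],[0,0,0],[0,0,0],[0,0,0],[0,0,0],[0,0,0],[0,0,0],[0,0,0],[0,0,0],[0,0,0],[0,0,0]]' --grip '[0,0.3,0.35,0.4,0.5,0.6,0.7,0.8,1,1,1,1]'

```text
time: 9.73
tcp_pos: [0.5945, -0.0838, 0.1853]
tool_rot: [0.997, -0.073, -0.0, -0.0]
contact_force: [0.1, 0.3, 0.0]
grip_width: 0.0854
finger_force: 0.0
```

>>> jog_arm --xyz '[[0,0,-0.01],[0,0,-0.025],[0,0,-0.03],[0,0,-0.03],[0,0,-0.02],[-0.03,0,0],[-0.03,0,0],[0,0,0],[0,0,0],[0,0,0],[0,0,0],[0,0,0]]' --rotation '[[0,0,0],[0,0,0],[0,0,0],[0,0,0],[0,0,0],[0,0,0],[0,0,0],[0,0,0],[0,0,-2.8],[0,0,-2.8],[0,0,-2.8],[0,0,0]]' --grip '[1,1,1,1,1,1,1,1,1,1,1,1]'

```text
time: 10.73
tcp_pos: [0.5353, -0.0751, 0.3012]
tool_rot: [1.0, 0.001, 0.0, 0.0]
contact_force: [-0.7, 0.1, 0.4]
grip_width: 0.0857
finger_force: 0.0
```

```bash
python3 w.py 5; python3 - <<'E'
from h import *
W=dict(np.load("wrist5.npz"));h=cv2.cvtColor(W["color"],cv2.COLOR_RGB2HSV)
m=((h[...,0]>=105)&(h[...,0]<=125)&(h[...,1]>130)&(h[...,2]>150)).astype(np.uint8)
for b in blobs(m,(150,0,420,270),150):print(b[0],b[2],onz(W,b[2][0],.22).round(4))
E
```

```text
10.7833 [-0.346  0.204  1.437  0.     1.5    1.226] [ 0.5353 -0.0751  0.301 ] [ 1.e+00 -5.e-04  4.e-04  1.e-04]
[[374.2, 0.0, 275.3], [0.0, 374.2, 206.1], [0.0, 0.0, 1.0]] [[0.0018, -0.9477, -0.3192, 0.618], [-1.0, -0.0017, -0.0007, -0.0747], [0.0001, 0.3192, -0.9477, 0.4449], [0.0, 0.0, 0.0, 1.0]]
[270, 103, 41, 42, 1335] ((289.837890625, 123.47297668457031), (36.98977279663086, 37.482967376708984), 9.462321281433105) [ 0.5937 -0.0834  0.22  ]
```

View pics/wrist5.png

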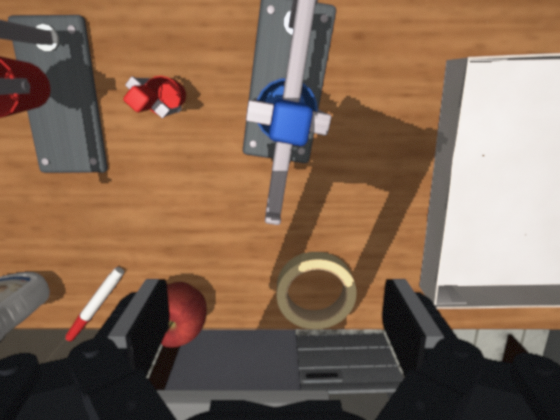

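Blue hangs squarely on the spare arm: grip at (290,123), i.e. (0.594, -0.083, 0.22). On to red.

>>> jog_arm --xyz '[[0.003,-0.027,0],[0.003,-0.027,0],[0.003,-0.027,0],[0.003,-0.027,0],[0.003,-0.027,0],[0.003,-0.027,0],[0.003,-0.027,0],[0.003,-0.027,0],[0,-0.026,0],[0,0,0],[0,0,0]]' --rotation '[[0,0,0],[0,0,0],[0,0,0],[0,0,0],[0,0,0],[0,0,0],[0,0,0],[0,0,0],[0,0,0],[0,0,0],[0,0,0]]' --grip '[1,1,1,1,1,1,1,1,1,1,1]'

```text
time: 11.7
tcp_pos: [0.5591, 0.1683, 0.3003]
tool_rot: [1.0, 0.001, -0.0, 0.0]
contact_force: [0.4, 0.7, -0.6]
grip_width: 0.0852
finger_force: 0.0
```

```bash
python3 w.py 6; python3 - <<'E'
from h import *
W=dict(np.load("wrist6.npz"));h=cv2.cvtColor(W["color"],cv2.COLOR_RGB2HSV)
for v in(170,200):
  m=((h[...,0]<=6)&(h[...,1]>130)&(h[...,2]>v)).astype(np.uint8)
  for b in blobs(m,(200,0,350,200),150):print(b[0],b[2],onz(W,b[2][0],.22).round(4))
E
```

```text
11.75 [ 0.1    0.286  1.332 -0.     1.524  1.671] [0.5592 0.1672 0.3003] [ 1.e+00  1.e-04 -1.e-04  3.e-04]
[[374.2, 0.0, 275.3], [0.0, 374.2, 206.1], [0.0, 0.0, 1.0]] [[0.0016, -0.9473, -0.3203, 0.6419], [-1.0, -0.0015, -0.0005, 0.1686], [-0.0, 0.3203, -0.9473, 0.4439], [0.0, 0.0, 0.0, 1.0]]
[255, 111, 47, 40, 1445] ((277.83465576171875, 130.86660766601562), (38.8889045715332, 46.043182373046875), 87.70938873291016) [0.6132 0.1671 0.22  ]
[260, 112, 37, 38, 1337] ((278.0, 130.5), (37.0, 36.0), 90.0) [0.6134 0.167  0.22  ]
```

>>> jog_arm --xyz '[[0.027,0,0],[0.027,0,0],[0,0,0],[0,0,0],[0,0,0.03],[0,0,0.03],[0,0,0.03],[0,0,0.018],[0,0,0.007],[0,0,0],[0,0,0]]' --rotation '[[0,0,0],[0,0,0],[0,0,0],[0,0,0],[0,0,0],[0,0,0],[0,0,0],[0,0,0],[0,0,0],[0,0,0],[0,0,0]]' --grip '[1,1,1,1,1,1,1,1,1,1,1]'

```text
time: 12.67
tcp_pos: [0.6134, 0.1666, 0.1865]
tool_rot: [1.0, -0.0, 0.001, -0.0]
contact_force: [-0.4, -0.6, 0.6]
grip_width: 0.0855
finger_force: 0.0
```

>>> jog_arm --xyz '[[0,0,0],[0,0,0],[0,0,0],[0,0,0],[0,0,0],[0,0,0],[0,0,0],[0,0,0],[0,0,0],[0,0,0]]' --rotation '[[0,0,0],[0,0,0],[0,0,0],[0,0,0],[0,0,0],[0,0,0],[0,0,0],[0,0,0],[0,0,0],[0,0,0]]' --grip '[0.2,0,0,0,0,0,0,0,0,0]'

```text
time: 13.5
tcp_pos: [0.6135, 0.167, 0.186]
tool_rot: [1.0, -0.0, 0.001, -0.0]
contact_force: [-1.4, -1.0, 5.0]
grip_width: 0.0234
finger_force: 59.2
```

>>> jog_arm --xyz '[[0,0,-0.007],[0,0,-0.009],[0,0,-0.009],[0,0,0],[-0.02,0,0],[-0.02,0,0],[-0.02,0,0],[-0.02,0,0],[-0.02,0,0],[-0.02,0,0],[-0.02,0,0],[-0.02,0,0],[0,0,0],[0,0,0]]' --rotation '[[0,0,0],[0,0,0],[0,0,0],[0,0,0],[0,0,0],[0,0,0],[0,0,0],[0,0,0],[0,0,0],[0,0,0],[0,0,0],[0,0,0],[0,0,0],[0,0,0]]' --grip '[0,0,0,0,0,0,0,0,0,0,0,0,0,0]'

```text
time: 14.67
tcp_pos: [0.4527, 0.1671, 0.2108]
tool_rot: [1.0, 0.0, 0.001, -0.0]
contact_force: [0.2, -0.3, -0.8]
grip_width: 0.0235
finger_force: 58.9
```

>>> jog_arm --xyz '[[0,0.015,-0.01],[0.001,0.028,-0.01],[0.001,0.03,-0.01],[0.001,0.03,0],[0.001,0.03,0],[0.001,0.03,0],[0.001,0.03,0],[0.001,0.03,0],[0.001,0.03,0],[0.001,0.03,0],[0.001,0.03,0],[0.002,0.03,0],[0.002,0.03,0],[0.002,0.03,0],[0.002,0.03,0],[0.002,0.03,0],[0.002,0.03,0],[0.002,0.03,0],[0.002,0.03,0],[0.002,0.03,0]]' --rotation '[[0,0,0],[0,0,0],[0,0,0],[0,0,0],[0,0,0],[0,0,0],[0,0,0],[0,0,0],[0,0,0],[0,0,0],[0,0,0],[0,0,0],[0,0,0],[0,0,0],[0,0,0],[0,0,0],[0,0,0],[0,0,0],[0,0,0],[0,0,0]]' --grip '[0,0,0,0,0,0,0,0,0,0,0,0,0,0,0,0,0,0,0,0]'

```text
time: 16.33
tcp_pos: [0.4815, -0.4187, 0.24]
tool_rot: [1.0, -0.0, 0.0, 0.0]
contact_force: [0.7, 0.4, -1.2]
grip_width: 0.0235
finger_force: 59.3
```

>>> jog_arm --xyz '[[0,0.014,0],[0,0,0],[0,0,0],[0,0,0.02],[0,0,0.025],[0,0,0.025],[0,0,0.02],[0,0,0.01],[0,0,0.004],[0,0,0],[0,0,0]]' --rotation '[[0,0,0],[0,0,0],[0,0,0],[0,0,0],[0,0,0],[0,0,0],[0,0,0],[0,0,0],[0,0,0],[0,0,0],[0,0,0]]' --grip '[0,0,0,0,0,0,0,0,0,0,0]'

```text
time: 17.25
tcp_pos: [0.4818, -0.4303, 0.1376]
tool_rot: [1.0, 0.0, 0.001, 0.001]
contact_force: [0.1, 0.1, -0.9]
grip_width: 0.0232
finger_force: 59.4
```

```bash
python3 w.py 7
```

```text
17.3 [-0.902  0.496  1.416  0.     1.226  0.669] [ 0.4819 -0.4306  0.138 ] [1.0e+00 1.0e-04 9.0e-04 1.1e-03]
[[374.2, 0.0, 275.3], [0.0, 374.2, 206.1], [0.0, 0.0, 1.0]] [[0.0006, -0.9478, -0.319, 0.5644], [-1.0, -0.0002, -0.0014, -0.4299], [0.0013, 0.319, -0.9478, 0.2813], [0.0, 0.0, 0.0, 1.0]]
```

View pics/wrist7.png

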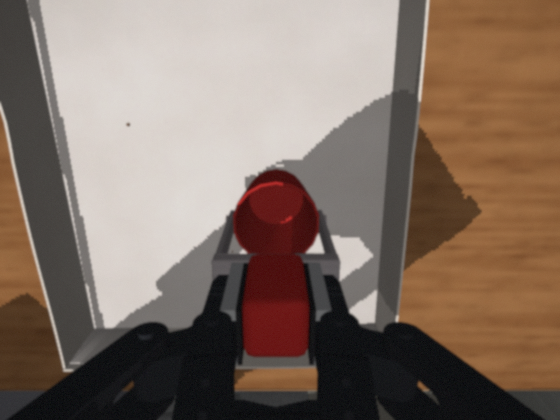

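The pail is held over the tray floor, clear of the walls (pail at (275,215), right wall at x≈395). Lower gently to contact.

>>> jog_arm --xyz '[[0,0,0.003],[0,0,0.002],[0,0,0.001],[0,0,0.001],[0,0,0],[0,0,0]]' --rotation '[[0,0,0],[0,0,0],[0,0,0],[0,0,0],[0,0,0],[0,0,0]]' --grip '[0,0,0,0,0,0]'

```text
time: 17.8
tcp_pos: [0.4811, -0.43, 0.1293]
tool_rot: [1.0, -0.0, -0.0, -0.0]
contact_force: [-0.0, -0.4, -1.7]
grip_width: 0.0232
finger_force: 59.4
```

>>> jog_arm --xyz '[[0,0,0.001],[0,0,0],[0,0,0]]' --rotation '[[0,0,0],[0,0,0],[0,0,0]]' --grip '[0,0,0]'

```text
time: 18.05
tcp_pos: [0.4811, -0.43, 0.1283]
tool_rot: [1.0, -0.0, -0.0, -0.0]
contact_force: [0.2, -0.1, -1.8]
grip_width: 0.0237
finger_force: 59.4
```

>>> jog_arm --xyz '[[0,0,0.001],[0,0,0],[0,0,0]]' --rotation '[[0,0,0],[0,0,0],[0,0,0]]' --grip '[0,0,0]'

```text
time: 18.3
tcp_pos: [0.4813, -0.4302, 0.1279]
tool_rot: [1.0, -0.0, 0.0, 0.0]
contact_force: [-0.1, 0.5, 2.3]
grip_width: 0.0232
finger_force: 59.9
```

Contact is felt (the force turned upward). Release, retreat and check.

>>> jog_arm --xyz '[[0,0,0],[0,0,0],[0,0,0],[0,0,0],[0,0,0],[0,0,0],[0,0,0],[0,0,0],[0,0,0],[0,0,-0.01],[0,0,-0.025],[0,0,-0.03],[0,0,-0.03],[0,0,-0.03],[0,0,-0.03],[-0.03,0,0],[-0.03,0,0],[-0.03,0,0],[0,0,0],[0,0,0]]' --rotation '[[0,0,0],[0,0,0],[0,0,0],[0,0,0],[0,0,0],[0,0,0],[0,0,0],[0,0,0],[0,0,0],[0,0,0],[0,0,0],[0,0,0],[0,0,0],[0,0,0],[0,0,0],[0,0,0],[0,0,0],[0,0,0],[0,0,0],[0,0,0]]' --grip '[0.3,0.35,0.4,0.5,0.6,0.8,1,1,1,1,1,1,1,1,1,1,1,1,1,1]'

```text
time: 19.97
tcp_pos: [0.3901, -0.4303, 0.2837]
tool_rot: [1.0, -0.001, 0.0, 0.001]
contact_force: [0.2, 0.2, 0.9]
grip_width: 0.0855
finger_force: 0.0
```

```bash
python3 w.py 8; python3 - <<'E'
from station import get_image
import cv2,numpy as np
b=get_image("side")["color"][100:400,80:400,::-1];w=cv2.imread("pics/wrist8.png")
o=np.zeros((420,800,3),np.uint8);o[:300,:320]=b;o[:360,320:]=cv2.resize(w,(480,360))
cv2.imwrite("pics/c8.png",o)
E
```

```text
20.0167 [-1.025  0.287  1.371  0.     1.483  0.547] [ 0.3911 -0.4303  0.2834] [ 1.e+00 -7.e-04  6.e-04  6.e-04]
[[374.2, 0.0, 275.3], [0.0, 374.2, 206.1], [0.0, 0.0, 1.0]] [[-0.002, -0.9477, -0.3193, 0.4728], [-1.0, 0.0023, -0.0004, -0.4301], [0.0011, 0.3193, -0.9477, 0.4274], [0.0, 0.0, 0.0, 1.0]]
```

View pics/c8.png

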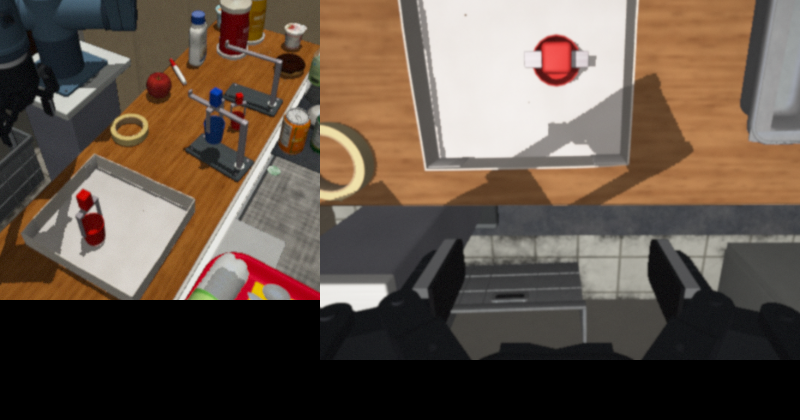

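The red pail stands upright in the tray at (556,60). Blue hangs on the spare stand at (214,115) and the gripper is clear.

```bash
python3 -c "
from station import job
print(job.hand_in())"
```

```text
the job is handed in; nothing more can be done
None
```

The blue pail hangs on the spare hook arm, the red pail stands upright in the white tray, and the job was handed in at about 20 s; the hand-in returned no verdict.

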